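# Post the gauge plate into the returns box

## Robot

A 6-joint arm with a two-finger parallel gripper is mounted at the origin on a cart in front of the work surface, level with it; the furniture and walls round the work are solid. World frame = base frame: x ahead of the robot, y to its left, z up, the work surface at z = 0. Lengths are in m, angles in rad, forces in N, time in s.
With the tool pointing down it reaches from about 0.325 to 0.775 m from the base axis. Payload 5.5 kg.
Tool frame: the origin (TCP) lies midway between the tips of the shut fingers; the grasp point (between the pads) lies 19 mm behind it; z points along the fingers, y is the line along which they close (so a half turn about z gives the same grasp; the last joint's range is limited). The gripper opens to 88 mm and grips with 3 to 60 N. Pads are 20 mm wide; open, the fingers measure 115 mm over their backs; the gripper's body (75 mm by 178 mm) begins 61 mm behind the grasp point.
Start: joints at [1.052, 0.091, 1.231, -0, 1.82, -0.057], TCP at [0.267, 0.537, 0.223] pointing down, gripper open.
Joint ranges: [-2.87, 2.87], [-0.86, 2.18], [0.17, 2.46], [-1.51, 4.65], [0.06, 2.69], [-2.65, 2.65]. Speed limits (rad/s): [2.57, 2.57, 3.01, 3.14, 3.14, 3.14].

## Interface

Orientations are given as [roll, pitch, yaw] about the fixed x, y, z axes, in that order (R = Rz(yaw) Ry(pitch) Rx(roll)).
In Python, from station import env gives the robot as it stands.
- The arm moves only by the tool carry_out, never from a script. Its argument "increments" is a list of rows, each a list of 5 numbers: the opening, from -1 (shut) to 1 (fully open), then the shift along the tool's x, y, z in cm, then the turn about the tool's z in rad. A call has 1 to 8 rows; each row is the pose to reach, as a shift and turn from the pose commanded when the call began, along the tool's axes at that moment; what a row does not reach only later rows make up. A row lasts 1/12 s, in which the tool goes at most 41.7 mm and 7.16 degrees, less where a joint would pass 70% of its speed; a pose out of reach is approached as far as the arm can. A call with a gripper value outside its range is refused whole. The fingers move at their own pace and stop on an object; "newtons" is the grip in N (left out, the last holds). Time passes only in rows, so rows that repeat a pose let the fingers close. It gives the time, the measured TCP pose, the force, the opening and the grip force at its end, in the units of the state.
- env.read_state(): the state, without advancing time (a new reading comes with each control period).
- env.camera(name): name is "scene" or "side" or "wrist"; returns a dict with "image" (384x512x3 uint8, red, green, blue), "fovy" (degrees; the focal length in pixels is half the picture's height over the tangent of half this angle, whatever the lens; pixels are square), "cx", "cy" (the principal point, pixels), "extrinsics" (4x4, takes a point from camera to world coordinates). Camera axes: x right, y down, z forward; pixel columns grow to the right and rows downward; lengths in m; the calibration is good to about 2 mm. A picture is of the moment at which its call begins. There is no depth.
- env.close_job(): hands the job in; it is judged then, once.
The state is a dict: "clock": time; "joint_positions": joint angles; "dq": joint speeds; "joint_torque": joint torques, N m; "tool_pos": TCP position; "ee_rot": TCP orientation; "ft_force": force on the tool from outside, world axes, zero at the start; "moment": the same for the moment, N m; "width": opening from 0.0 (shut) to 1.0 (fully open); "finger_force": force on a finger pad.
Only numpy, scipy, OpenCV 4.12 (cv2) and the standard library are available. Lean on these libraries where they do the work, as an engineer would, in place of code of your own. Each camera call takes 0.05 s, during which the arm holds its last target. There are 200 camera calls.

## Task

Take the narrower of the two gauge plates out of the rack, feel it gently into the slot on top of the returns box and let it hang there upright in the slot's spring, then press its top edge down with the closed fingers until it drops into the box. The slot plate is not bolted on dead centre, so search for the slot with a light touch and never force the plate or the gripper hard against the box; leave the wide plate and everything else where they are.

Things in the scene. Friction and masses are not known exactly. Their poses are not given: they have to be found in the camera images.
- narrow_gauge: The plate to post: the narrower of two plain steel gauge plates upright in the rack, 10 thick (x) x 60 wide (y) x 80 high (z), 0.12 kg. Origin: centre of its underside. The faces are parallel from 5 to 60 mm up; above that they bevel to a 5 mm thick top edge; the lowest 5 mm bevel to 9 mm. Grip it from above across its thickness, fingertips 30 mm or more below the top edge.
- narrow_gauge_center (a point): Centre of the narrow gauge plate, 40 mm above its underside; an engraved ring is near it on both faces.
- wide_gauge: The other gauge plate, same shape and thickness but 80 mm wide (too wide for the slot). It stays in the rack. Origin: centre of its underside.
- gauge_rack: Fixed black rack, 130 (x) x 100 (y) x 32 mm high, with two pockets along its y at x = -45 and +45 mm, each 12.5 wide, 86 long, floor 8 mm above the bench, so the plates stand 24 mm deep. Either plate may be in either pocket, its y along the rack's y to about 0.06 rad. Origin: centre of its underside.
- returns_box: Fixed grey sheet-metal returns box, 146 (x) x 110 (y) mm, lock on its -x face, inner floor 4 mm above the bench. Origin: centre of its underside, z up. On its lid stands an aluminium slot plate, 104 (x) x 92 (y) x 5 mm, on four rubber mounts: it sinks up to 5 mm, 1 mm for each 6 N. Gently: nothing should press on the box with more than 25 N.
- returns_box_top (a point): Centre of the box at the height of the slot plate's flat top, 125 mm above the bench. The slot is 13 mm wide (box x), 65 mm long (box y), long edges rounded by 1.5 mm, central on the box in y. In x the slot's centre lies anywhere from -20 to +20 mm from this point, differently every time and not in the measured pose: see or feel for it. The top is flat 20 mm or more either side of the slot.
- returns_box_spring (a point): Centre of the box at the height of the slot's spring bar, 10 mm below the top. The bar bears on the gauge from the slot's +x side with about 7 N, against a wall on the -x side; pushing the gauge past it takes 5 to 15 N down. Let go, the gauge hangs there; it drops into the box once its top edge is pressed to less than about 4 mm above the slot plate's top.
- hex_key: Bystander: black L-shaped hex key lying flat, 31x97x8 mm. Origin: centre of its underside. Not to be disturbed.
- caliper: Bystander: vernier caliper lying flat, 67x190x12 mm. Origin: centre of its underside. Not to be disturbed.
- solder_spool: Bystander: white solder spool standing on its flange, 54x54x38 mm. Origin: centre of its underside. Not to be disturbed.
- bearing: Bystander: ball bearing lying flat, 40x40x10 mm. Origin: centre of its underside. Not to be disturbed.
- marker: Bystander: white marker pen lying, 17x135x16 mm. Origin: centre of its underside. Not to be disturbed.
- servo: Bystander: small black servo, 25x52x36 mm. Origin: centre of its underside. Not to be disturbed.
Things that resemble listed ones, but are neither listed nor needed, are in the scene too. Leave any orange look-alike of the narrow_gauge alone. Of the things shaped like the returns_box, the grey one is meant.

How it is judged:
On the way, in this order (a step that is already met when the one before it is completed fails the run):
1. the narrow gauge plate is lifted out of the rack, its underside above 60 mm (height (world z) of narrow_gauge above 0.06 m), for 0.2 s.
2. it hangs upright in the slot, at least 20 mm deep, let go by the robot (x of narrow_gauge_center in the frame of returns_box between -0.026 and 0.026 m and y of narrow_gauge_center in the frame of returns_box between -0.01 and 0.01 m and z of narrow_gauge_center in the frame of returns_box between 0.1 and 0.145 m and angle between narrow_gauge's own z axis and vertical below 0.15 rad and contact force between narrow_gauge and the fingers below 0.05 N), for 0.2 s.
At the end, for the whole second after the job is handed in: The narrow gauge plate lies or stands at rest wholly inside the returns box: its centre within 70 mm (box x) and 52 mm (box y) of the box's centre and less than 70 mm above the box's underside, slower than 30 mm/s (x of narrow_gauge_center in the frame of returns_box between -0.07 and 0.07 m and y of narrow_gauge_center in the frame of returns_box between -0.052 and 0.052 m and z of narrow_gauge_center in the frame of returns_box below 0.07 m and linear speed of narrow_gauge below 0.03 m/s); the robot touches nothing.
It fails at once if the gauge plate is pressed against the box with more than 25 N while above or in the slot (contact force between narrow_gauge and returns_box above 25 N and z of narrow_gauge_center in the frame of returns_box above 0.095 m).
It fails at once if the robot presses on the box itself with more than 25 N (contact force between any of the fingers, the arm and returns_box above 25 N).
It fails at once if the wide gauge plate is moved more than 15 mm (distance of wide_gauge from where it was at the start of the episode above 0.015 m).
It fails at once if a bystander is moved more than 25 mm (distance of any of hex_key, caliper, solder_spool, bearing, marker, servo from where it was at the start of the episode above 0.025 m).
It also fails if it takes over 72 s, if anything falls off the work surface, if the arm or the gripper's body presses on something with over 40 N, if the wrist force passes 120 N, or if a joint passes its speed limit or range.

## Working session

There is one attempt and no reset: what is moved stays moved. The work goes in short steps, Python scripts to look and compute and a tool call to move; the robot and the scene stay as the last step left them, time stands still between calls to the robot, and variables do not carry over. Pictures are saved under pics/ and viewed, at most 10 in all, crops included, and the job is handed in when it is done.

Besides the shell and the picture viewer there is one more tool, called after ">>>" in YAML: its name, and indented under it one key for each argument. carry_out: Moves the arm, as the interface text tells. Its arguments: {"type":"object","properties":{"increments":{"type":"array","items":{"type":"array","items":{"type":"number"}}},"newtons":{"type":"number"}},"required":["increments"]}

```bash
mkdir -p pics; ls; cat > h.py <<'E'
import numpy as np,cv2,pickle
from station import env
def cap(n,tag):
    c=env.camera(n); pickle.dump(c,open(f'pics/{tag}.pkl','wb')); cv2.imwrite(f'pics/{tag}.png',c['image'][:,:,::-1]); return c
def load(tag): return pickle.load(open(f'pics/{tag}.pkl','rb'))
def ray(c,u,v):
    f=c['image'].shape[0]/2/np.tan(np.radians(c['fovy'])/2); E=np.array(c['extrinsics'])
    d=E[:3,:3]@np.array([(u-c['cx'])/f,(v-c['cy'])/f,1]); return E[:3,3],d/np.linalg.norm(d)
def onz(c,u,v,z):
    o,d=ray(c,u,v); return o+d*(z-o[2])/d[2]
def tri(*l):
    A=np.zeros((3,3));b=np.zeros(3)
    for c,u,v in l:
        o,d=ray(c,u,v);P=np.eye(3)-np.outer(d,d);A+=P;b+=P@o
    p=np.linalg.solve(A,b); return p,[np.linalg.norm((np.eye(3)-np.outer(ray(*x)[1],ray(*x)[1]))@(p-ray(*x)[0]))*1000 for x in l]
def proj(c,p):
    E=np.linalg.inv(np.array(c['extrinsics']));q=E[:3,:3]@np.asarray(p)+E[:3,3];f=c['image'].shape[0]/2/np.tan(np.radians(c['fovy'])/2)
    return c['cx']+f*q[0]/q[2],c['cy']+f*q[1]/q[2]
E
python3 - <<'E'
from h import *
ims=[cap(n,n+'0')for n in('scene','side')]
for n,c in zip(('scene','side'),ims): print(n,c['fovy'],c['cx'],c['cy'],np.round(c['extrinsics'],3).tolist())
s=env.read_state();print(s)
cv2.imwrite('pics/both.png',cv2.resize(np.vstack([ims[0]['image'],ims[1]['image']])[:,:,::-1],None,fx=.78,fy=.78))
E
```

```text
pics
scene 46.605545760125885 255.6268683544143 191.5019786840202 [[0.72, -0.551, 0.421, -0.171], [-0.694, -0.558, 0.455, -0.641], [-0.016, -0.62, -0.784, 1.446], [0.0, 0.0, 0.0, 1.0]]
side 43.18689039031059 262.71950838244544 195.72122968290432 [[-0.964, -0.165, 0.207, 0.216], [-0.264, 0.649, -0.714, 1.393], [-0.017, -0.743, -0.669, 1.255], [0.0, 0.0, 0.0, 1.0]]
{'clock': 0.1, 'joint_positions': array([ 1.05229775e+00,  9.17911261e-02,  1.23174423e+00,  1.56494939e-05,
        1.81978738e+00, -5.67091659e-02]), 'dq': array([ 0.0007091 , -0.00224853, -0.00181483, -0.00021137,  0.00033238,
       -0.00038533]), 'joint_torque': array([ 3.65909124e-03, -4.47852874e+01, -4.07572496e+01,  6.99409400e-02,
        2.84094567e-02, -1.44810406e-04]), 'tool_pos': array([0.26720518, 0.53693042, 0.22162741]), 'ee_rot': array([-3.13986621e+00, -1.13207931e-04,  2.67980699e+00]), 'ft_force': array([-0.00190222, -0.22960221, -0.10661174]), 'moment': array([-0.04986772,  0.00894924,  0.01592245]), 'finger_force': 0.0, 'width': 0.9973284125271135}
```

View pics/both.png

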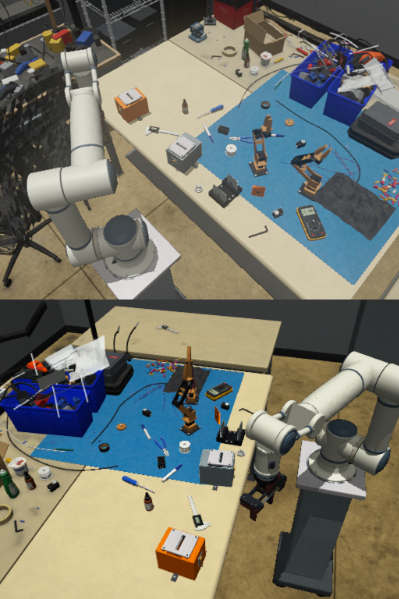

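The scene view shows the grey box at about (184,150) in the composite and the black rack at about (229,188). An orange box sits at (130,104), and an orange plate at about (258,190) is possibly the look-alike. I'll enlarge the rack and the box in both views.

```bash
python3 - <<'E'
from h import *
a=load('scene0')['image'];b=load('side0')['image']
A=cv2.resize(a[165:275,200:350],(800,587),interpolation=cv2.INTER_CUBIC)
print(A.shape)
f=lambda i,x,y,w,h:cv2.resize(i[y:y+h,x:x+w],None,fx=5,fy=5,interpolation=cv2.INTER_CUBIC)
cv2.imwrite('pics/c1.png',np.hstack([f(a,205,160,80,110),f(a,265,212,80,110)])[:,:,::-1])
cv2.imwrite('pics/c2.png',f(b,240,120,90,120)[:,:,::-1])
E
```

```text
(587, 800, 3)
```

View pics/c1.png

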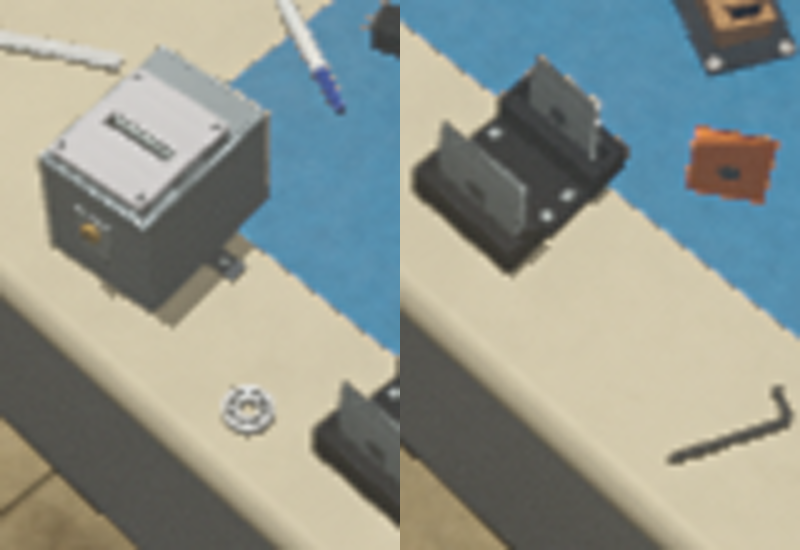

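View pics/c2.png

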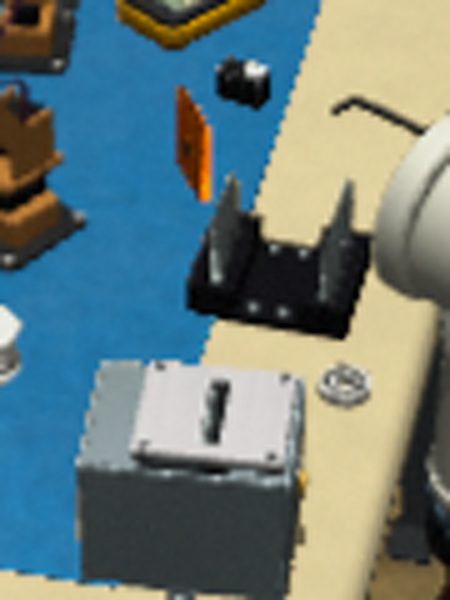

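In the scene view, the two steel plates in the black rack have top edges at about (274,237)–(290,249) for the near one and (293,224)–(305,232) for the far one. The near edge is visibly longer, so the far plate is the narrow gauge. The orange plate at about (331,245) is the look-alike, outside the rack. The grey box has its brass lock, marking the −x face, at (223,206), and its slot runs (227,184)–(239,191). Next I'll get rough positions.

```bash
python3 - <<'E'
from h import *
a=load('scene0');b=load('side0')
P=lambda n,*x:print(n,np.round(x[0],4))
# near/far plate top edges
for n,u,v,z in [('near1',273.6,237,.088),('near2',290,249,.088),('far1',293,224,.088),('far2',304.4,233,.088),('slot1',227,183.5,.125),('slot2',239,191,.125),
 ('pl_a',233,174.6,.125),('pl_b',251,186.5,.125),('pl_c',232.5,203,.125),('pl_d',214,190,.125)]: P(n,onz(a,u,v,z))
g=lambda x,y:(240+x/5,120+y/5)
for n,x,y,z in [('slot top',218,380,.125),('slot bot',210,440,.125),('far',232,178,.088),('near',348,182,.088),('p1',145,362,.125),('p2',298,378,.125),('p3',280,468,.125),('p4',132,458,.125)]:P('side '+n,onz(b,*g(x,y),z))
print(tri((a,233,187.3),(b,*g(214,410))))
E
```

```text
near1 [ 0.4597 -0.0484  0.088 ]
near2 [ 0.4654 -0.1238  0.088 ]
far1 [ 0.5504 -0.0587  0.088 ]
far2 [ 0.5511 -0.1143  0.088 ]
slot1 [0.4873 0.2308 0.125 ]
slot2 [0.4953 0.1714 0.125 ]
pl_a [0.5338 0.2479 0.125 ]
pl_b [0.5427 0.1553 0.125 ]
pl_c [0.4397 0.1466 0.125 ]
pl_d [0.431  0.2417 0.125 ]
side slot top [0.4947 0.1719 0.125 ]
side slot bot [0.4859 0.2321 0.125 ]
side far [ 0.5488 -0.1026  0.088 ]
side near [ 0.459  -0.1197  0.088 ]
side p1 [0.5487 0.1661 0.125 ]
side p2 [0.4414 0.1562 0.125 ]
side p3 [0.4342 0.2469 0.125 ]
side p4 [0.5324 0.2621 0.125 ]
(array([0.49099547, 0.20119936, 0.12414762]), [np.float64(0.5450314467252548), np.float64(0.545031446725418)])
```

The far plate measures about 57 mm long at x≈0.551 and the near one about 76 mm, so the far plate is confirmed as the narrow gauge. The slot triangulates to a height of 0.124 m, which matches the text. Now I'll move above the box for a close wrist view.

>>> carry_out:
  increments:
    - [1,-4.4,-2.5,-1,0.125]
    - [1,-8.8,-5,-2,0.25]
    - [1,-13,-7.5,-3,0.375]
    - [1,-17.5,-10,-4,0.5]
    - [1,-22,-12.5,-5,0.625]
    - [1,-26,-15,-6,0.75]
    - [1,-31,-17.5,-7,0.875]
    - [1,-35,-20,-8,1.0]

```text
clock: 0.77
tool_pos: [0.45, 0.2638, 0.2874]
ee_rot: [-3.141, 0.0, 1.674]
ft_force: [0.6, 0.6, 0.6]
width: 1.002
finger_force: 0.0
```

>>> carry_out:
  increments:
    - [1,0,0,0,0]
    - [1,0,0,0,0]
    - [1,0,0,0,0]

```text
clock: 1.02
tool_pos: [0.4492, 0.2658, 0.2869]
ee_rot: [-3.141, -0.0, 1.681]
ft_force: [-0.0, 0.8, -0.4]
width: 0.996
finger_force: 0.0
```

```bash
python3 - <<'E'
from h import *
c=cap('wrist','w1');s=env.read_state();print(s['clock'],s['tool_pos'],s['ee_rot'],c['fovy'],c['cx'],c['cy'],np.round(c['extrinsics'],3).tolist(),proj(c,[.491,.201,.125]))
E
```

```text
1.0667 [0.4488482  0.26636067 0.28677167] [-3.14038542e+00 -1.00720874e-04  1.68188004e+00] 65.05258160347358 252.03169125815703 190.41347049753782 [[0.994, 0.107, 0.026, 0.441], [0.11, -0.962, -0.251, 0.335], [-0.002, 0.252, -0.968, 0.449], [0.0, 0.0, 0.0, 1.0]] (np.float64(282.9466831073215), np.float64(235.72540420448556))
```

View pics/w1.png

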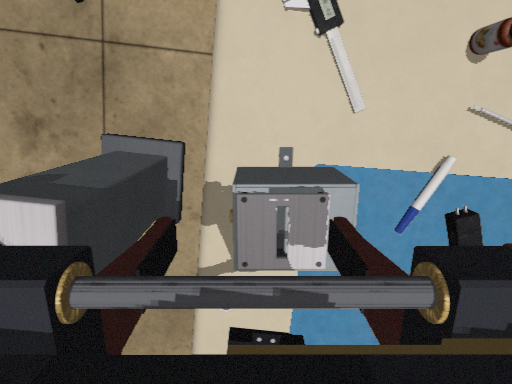

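The wrist view shows the slot plate at columns 237–328 and rows 192–269. The slot lies at about columns 274–290 and rows 205–258, aligned with the image. I'll measure its edges.

```bash
python3 - <<'E'
from h import *
c=load('w1');g=cv2.cvtColor(c['image'],cv2.COLOR_RGB2GRAY)
for r in (212,225,235,248): print(r,g[r,228:340].tolist())
print('col282',g[185:275,282].tolist());print('col277',g[185:275,277].tolist())
E
```

```text
212 [113, 103, 81, 83, 78, 84, 94, 89, 89, 113, 126, 126, 122, 124, 126, 124, 123, 123, 124, 125, 122, 124, 125, 123, 122, 123, 124, 126, 123, 125, 126, 127, 123, 122, 123, 123, 122, 127, 125, 122, 126, 124, 123, 124, 126, 124, 125, 123, 112, 93, 90, 88, 86, 90, 86, 89, 91, 122, 150, 147, 118, 116, 122, 123, 122, 120, 123, 123, 123, 122, 118, 120, 121, 122, 121, 121, 122, 120, 122, 124, 123, 120, 121, 121, 123, 121, 121, 118, 117, 124, 123, 121, 122, 122, 122, 121, 122, 124, 123, 123, 154, 169, 158, 158, 158, 158, 158, 158, 158, 156, 157, 156]
225 [113, 111, 111, 112, 100, 90, 91, 87, 86, 109, 125, 122, 121, 120, 123, 125, 123, 117, 121, 120, 123, 120, 120, 123, 123, 121, 120, 125, 124, 121, 124, 123, 122, 122, 119, 122, 120, 125, 126, 126, 124, 122, 121, 121, 123, 125, 121, 122, 103, 84, 90, 88, 89, 86, 90, 89, 104, 136, 159, 140, 146, 181, 163, 120, 120, 118, 121, 123, 123, 118, 120, 117, 115, 122, 121, 119, 119, 120, 121, 123, 122, 119, 119, 124, 120, 120, 118, 120, 120, 123, 120, 121, 122, 122, 123, 119, 124, 122, 120, 151, 147, 69, 21, 14, 13, 23, 14, 8, 20, 24, 33, 18]
235 [112
[... 1165 characters left out ...]
5, 116, 95, 92, 87, 89, 87, 90, 86, 92, 89, 88, 88, 89, 90, 87, 87, 89, 90, 88, 85, 90, 88, 89, 91, 87, 60, 59, 64, 59, 54, 50, 52, 50, 49, 53, 49, 49, 51, 49, 49, 47, 49, 45, 41, 29, 24, 31, 28, 26, 28, 35, 48, 72, 95, 119, 120, 120, 120, 120, 117, 124, 122, 120, 114, 91, 137, 193, 191, 191, 190]
col277 [158, 149, 103, 92, 94, 93, 89, 90, 83, 96, 121, 123, 123, 126, 144, 149, 123, 127, 123, 125, 118, 99, 102, 127, 121, 122, 101, 93, 99, 93, 90, 92, 90, 88, 88, 89, 95, 88, 87, 86, 84, 86, 85, 86, 88, 86, 87, 84, 64, 52, 54, 52, 48, 47, 50, 47, 51, 49, 48, 48, 55, 49, 53, 43, 28, 26, 33, 32, 32, 28, 34, 46, 74, 91, 115, 120, 118, 120, 122, 118, 120, 121, 119, 115, 91, 136, 192, 190, 190, 191]
```

```bash
python3 - <<'E'
from h import *
c=load('w1')
for n,u,v in [('slotL',276,212),('slotR',288.5,212),('slotL',275.8,248),('slotR',288,248),('top',282,205.5),('bot',282,257.5),('plL',236.8,212),('plR',328,212),('plL',237.2,248),('plR',327,248),('pltop',282,193.5),('plbot',282,269)]:
    print(n,np.round(onz(c,u,v,.125),4))
a=load('scene0');b=load('side0')
print(tri((a,233,187.3),(b,282.8,202),(c,282.2,231.5)))
# box lid outer corners & lid edges in wrist view
g=cv2.cvtColor(c['image'],cv2.COLOR_RGB2GRAY)
print('col255',g[160:200,255].tolist());print('row182',g[182,225:240].tolist(),g[182,345:365].tolist())
cv2.imwrite('pics/w1c.png',cv2.resize(c['image'][155:280,220:370],None,fx=5,fy=4.8,interpolation=cv2.INTER_CUBIC)[:,:,::-1])
E
```

```text
slotL [0.4792 0.2288 0.125 ]
slotR [0.4933 0.2304 0.125 ]
slotL [0.4848 0.1847 0.125 ]
slotR [0.499  0.1863 0.125 ]
top [0.485  0.2372 0.125 ]
bot [0.4936 0.1734 0.125 ]
plL [0.4351 0.2239 0.125 ]
plR [0.5378 0.2353 0.125 ]
plL [0.4398 0.1797 0.125 ]
plR [0.5444 0.1914 0.125 ]
pltop [0.4831 0.2511 0.125 ]
plbot [0.4957 0.1585 0.125 ]
(array([0.49074036, 0.20287422, 0.12336853]), [np.float64(1.6789498577442499), np.float64(1.5627023217971845), np.float64(2.5680377602332003)])
col255 [188, 188, 189, 188, 190, 187, 172, 65, 63, 64, 67, 65, 65, 65, 61, 61, 57, 63, 64, 63, 65, 67, 69, 70, 118, 163, 151, 118, 163, 161, 160, 105, 93, 81, 99, 129, 127, 128, 126, 125]
row182 [188, 189, 187, 188, 188, 188, 187, 170, 115, 65, 64, 64, 62, 65, 64] [65, 68, 68, 68, 68, 61, 66, 65, 65, 66, 81, 100, 114, 119, 114, 115, 113, 113, 114, 117]
```

View pics/w1c.png

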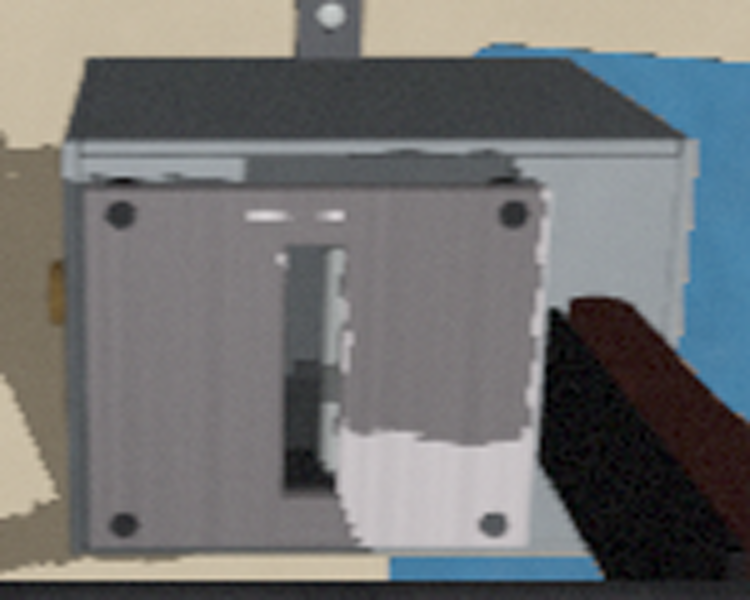

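The crop shows the slot between columns 276.4 and 289 and rows 206–258. Its measured length is 64 mm (65 given), the box yaw is about 0.12, and the slot is centred near (0.490, 0.2045). The fingers were cut off at the left, and the +x half is partly in shadow. Next I'll look at the rack with the same camera so that calibration offsets cancel.

>>> carry_out:
  increments:
    - [1,-4,0.6,0,0.11]
    - [1,-8,1.2,0,0.11]
    - [1,-12,1.8,0,0.11]
    - [1,-16,2.4,0,0.11]
    - [1,-20,3,0,0.11]
    - [1,-24,3.6,0,0.11]
    - [1,-28,4.2,0,0.11]
    - [1,-31,4.6,0,0.11]

```text
clock: 1.73
tool_pos: [0.5291, -0.0385, 0.2867]
ee_rot: [-3.141, 0.0, 1.572]
ft_force: [1.2, 0.4, 0.8]
width: 0.998
finger_force: 0.0
```

>>> carry_out:
  increments:
    - [1,0,0,0,0]
    - [1,0,0,0,0]
    - [1,0,0,0,0]
    - [1,0,0,0,0]

```text
clock: 2.07
tool_pos: [0.5288, -0.0355, 0.2874]
ee_rot: [-3.142, -0.0, 1.573]
ft_force: [-0.6, -0.3, -0.1]
width: 0.998
finger_force: 0.0
```

```bash
python3 - <<'E'
from h import *
c=cap('wrist','w2');s=env.read_state();print(s['clock'],s['tool_pos'],s['ee_rot'],proj(c,[.551,-.086,.088]))
u,v=map(int,proj(c,[.551,-.086,.088]));u0=u-110;v0=max(0,v-70);print(u0,v0)
cv2.imwrite('pics/w2c.png',cv2.resize(c['image'][v0:v0+150,u0:u0+170],None,fx=4,fy=4,interpolation=cv2.INTER_CUBIC)[:,:,::-1])
E
```

```text
2.1167 [ 0.52877116 -0.03563983  0.28757329] [ 3.14138327e+00 -2.71307745e-04  1.57290290e+00] (np.float64(270.65518183383347), np.float64(210.2532889099038))
160 140
```

View pics/w2c.png

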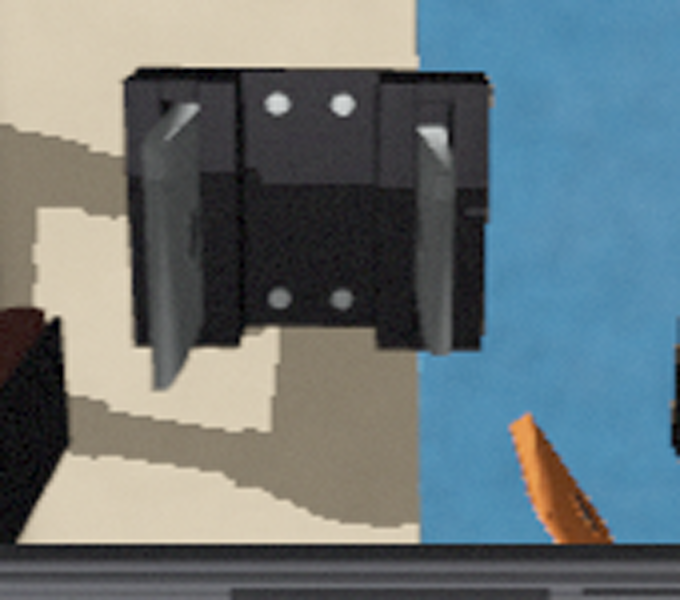

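The right-hand plate, at crop (418–455, 127–352), is the shorter one: about 46 px against 60 px for the left plate. It is steel, in the +x pocket, and so is the narrow gauge. Orange plate is separate at (560,480). I'll read the profiles to fix its top edge.

```bash
python3 - <<'E'
from h import *
c=load('w2');g=cv2.cvtColor(c['image'],cv2.COLOR_RGB2GRAY)
for r in (171,175,179,182,185,195,210,222,226): print(r,g[r,260:280].tolist())
for k in (268,270,272): print('col',k,g[168:188,k].tolist(),g[222:234,k].tolist())
for n,u,v in [('up',270.5,181.7),('lo',270.2,228)]: print(n,onz(c,u,v,.088))
for u,v in [(191,142+15),(283-1.5,158)]: pass
# rack corners top z=.032
for n,x,y in [('TL',127,80),('TR',490,80),('BL',137,345),('BR',482,349)]: print(n,onz(c,160+x/4,140+y/4,.032))
# left plate ends
for n,x,y in [('Lup',190,108+50),('Llo',162,388)]: print(n,onz(c,160+x/4,140+y/4,.088))
E
```

```text
171 [60, 58, 57, 47, 80, 106, 110, 116, 116, 114, 99, 60, 25, 46, 58, 58, 57, 58, 55, 53]
175 [58, 52, 57, 51, 55, 74, 101, 151, 170, 169, 179, 150, 26, 44, 60, 60, 61, 55, 55, 49]
179 [58, 55, 57, 45, 57, 77, 75, 75, 75, 101, 125, 123, 101, 70, 58, 57, 54, 56, 52, 52]
182 [55, 58, 51, 47, 59, 74, 79, 82, 80, 78, 83, 80, 82, 69, 57, 54, 59, 51, 50, 53]
185 [50, 53, 54, 45, 54, 78, 79, 83, 80, 88, 84, 83, 81, 69, 58, 54, 52, 53, 51, 49]
195 [24, 22, 26, 32, 45, 61, 74, 73, 77, 76, 70, 72, 69, 50, 35, 31, 29, 31, 25, 31]
210 [28, 28, 24, 40, 61, 72, 74, 77, 76, 72, 80, 91, 84, 47, 26, 26, 25, 26, 22, 28]
222 [28, 24, 21, 14, 24, 51, 71, 81, 78, 85, 96, 107, 91, 38, 26, 26, 28, 22, 20, 32]
226 [34, 39, 25, 28, 23, 34, 52, 69, 82, 89, 99, 109, 89, 30, 24, 34, 24, 30, 26, 29]
col 268 [52, 55, 58, 116, 198, 188, 179, 170, 162, 116, 90, 75, 76, 80, 80, 79, 81, 80, 82, 85] [78, 80, 78, 81, 82, 79, 87, 133, 129, 127, 128, 128]
col 270 [56, 54, 60, 99, 178, 188, 189, 179, 160, 148, 138, 125, 96, 85, 83, 75, 88, 84, 86, 85] [96, 97, 98, 96, 99, 100, 105, 131, 130, 128, 129, 127]
col 272 [25, 31, 28, 25, 34, 25, 21, 26, 46, 74, 90, 101, 95, 91, 82, 74, 80, 81, 83, 83] [91, 90, 92, 92, 89, 87, 124, 125, 127, 127, 127, 126]
up [ 0.55014152 -0.04899336  0.088     ]
lo [ 0.5508476  -0.10995608  0.088     ]
TL [ 0.44299877 -0.03105701  0.032     ]
TR [ 0.56983362 -0.03072469  0.032     ]
BL [ 0.4419492  -0.12982805  0.032     ]
BR [ 0.56967531 -0.1310348   0.032     ]
Lup [ 0.47256711 -0.04642695  0.088     ]
Llo [ 0.4608432  -0.12266579  0.088     ]
```

```bash
python3 - <<'E'
from h import *
a=load('scene0');b=load('side0');c=load('w2')
print(tri((a,298.9,228.2),(c,271.3,204.6)))
print(tri((a,304.6,232.5),(b,286.4,155.8),(c,271.5,228.2)))
print(onz(c,271.3,204.6,.088))
E
```

```text
(array([ 0.5540899 , -0.08224834,  0.08045293]), [np.float64(2.2946074668853407), np.float64(2.2946074668854437)])
(array([ 0.55302029, -0.11164749,  0.08218378]), [np.float64(2.8790524045952517), np.float64(3.031246796705985), np.float64(0.8439625225356134)])
[ 0.55167596 -0.07852352  0.088     ]
```

>>> carry_out:
  increments:
    - [1,-2.2,1.1,0,0]
    - [1,-4.4,2.3,2,0]
    - [1,-4.4,2.3,6,0]
    - [1,-4.4,2.3,10,0]
    - [1,-4.4,2.3,14,0]
    - [1,-4.4,2.3,14,0]
    - [1,-4.4,2.3,14,0]
    - [1,-4.4,2.3,14,0]
  newtons: 25

```text
clock: 2.78
tool_pos: [0.553, -0.0809, 0.1507]
ee_rot: [3.138, 0.001, 1.571]
ft_force: [-0.3, -0.6, 1.5]
width: 0.996
finger_force: 0.0
```

The plate top triangulates to 0.080–0.088 m, against 0.088 expected, and its length and reach are plausible. I'll descend to tip z≈0.046 and grip.

>>> carry_out:
  increments:
    - [1,0,0,3,0]
    - [1,0,0,6.5,0]
    - [1,0,0,10.1,0]
    - [1,0,0,10.1,0]
    - [1,0,0,10.1,0]

```text
clock: 3.2
tool_pos: [0.5527, -0.0814, 0.0486]
ee_rot: [3.14, 0.0, 1.57]
ft_force: [0.2, -0.5, 0.4]
width: 1.001
finger_force: 0.0
```

>>> carry_out:
  increments:
    - [-1,0,0,0,0]
    - [-1,0,0,0,0]
    - [-1,0,0,0,0]
    - [-1,0,0,0,0]
    - [-1,0,0,0,0]
    - [-1,0,0,0,0]
    - [-1,0,0,0,0]
    - [-1,0,0,0,0]
  newtons: 25

```text
clock: 3.87
tool_pos: [0.5518, -0.0816, 0.0464]
ee_rot: [-3.141, -0.0, 1.57]
ft_force: [-0.0, 0.4, -0.1]
width: 0.429
finger_force: 0.0
```

>>> carry_out:
  increments:
    - [-1,0,0,0,0]
    - [-1,0,0,0,0]
    - [-1,0,0,0,0]
    - [-1,0,0,0,0]

```text
clock: 4.2
tool_pos: [0.5518, -0.0816, 0.0463]
ee_rot: [-3.141, -0.0, 1.57]
ft_force: [0.1, 0.0, -0.3]
width: 0.13
finger_force: 0.0
```

>>> carry_out:
  increments:
    - [-1,0,0,0,0]
    - [-1,0,0,0,0]
    - [-1,0,0,0,0]
    - [-1,0,0,0,0]
    - [-1,0,0,0,0]

```text
clock: 4.62
tool_pos: [0.5518, -0.0816, 0.0463]
ee_rot: [-3.141, 0.0, 1.57]
ft_force: [-1.0, 0.5, -0.3]
width: 0.112
finger_force: 25.0
```

The opening is 9.9 mm at 25 N, so it has the plate. Lifting.

>>> carry_out:
  increments:
    - [-1,0,0,-1.5,0]
    - [-1,0,0,-4,0]
    - [-1,0,0,-7,0]
    - [-1,0,0,-10,0]
    - [-1,0,0,-13,0]
    - [-1,0,0,-16,0]
    - [-1,0,0,-19,0]
    - [-1,0,0,-19,0]

```text
clock: 5.28
tool_pos: [0.5535, -0.0819, 0.2441]
ee_rot: [3.131, 0.002, 1.57]
ft_force: [1.6, -0.5, 0.9]
width: 0.111
finger_force: 25.0
```

>>> carry_out:
  increments:
    - [-1,3.5,-0.8,0,-0.06]
    - [-1,7,-1.6,0,-0.12]
    - [-1,10.5,-2.4,0,-0.12]
    - [-1,14,-3.2,0,-0.12]
    - [-1,16,-3.6,0,-0.12]
    - [-1,16,-3.6,0,-0.12]
    - [-1,16,-3.6,0,-0.12]
    - [-1,16,-3.6,0,-0.12]

```text
clock: 5.95
tool_pos: [0.516, 0.0779, 0.2359]
ee_rot: [-3.141, 0.001, 1.69]
ft_force: [-0.6, -0.1, -0.9]
width: 0.11
finger_force: 25.0
```

```bash
python3 - <<'E'
from h import *
c=cap('wrist','w3');cap('side','side3');cap('scene','scene3');s=env.read_state();print(s['clock'],s['tool_pos'],s['ee_rot'],s['finger_force'],s['ft_force'])
print(proj(c,[.490,.2045,.125]))
im=np.vstack([c['image'][120:300,130:400],load('side3')['image'][130:250,200:470]])
cv2.imwrite('pics/w3c.png',cv2.resize(im,(540,600),interpolation=cv2.INTER_CUBIC)[:,:,::-1])
E
```

```text
6.1 [0.51622624 0.07732494 0.23612686] [-3.14116877e+00  2.72442292e-04  1.68807670e+00] 24.99573624227196 [-0.2907769   0.7492066  -2.02777741]
(np.float64(240.51919271195231), np.float64(38.311676378714395))
```

View pics/w3c.png

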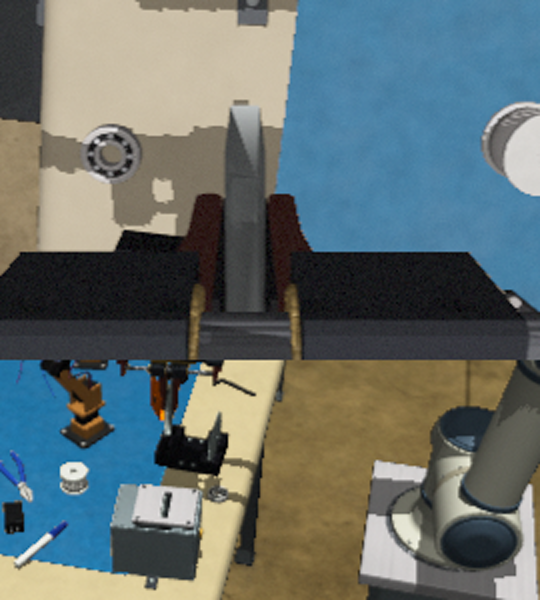

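The plate is held upright between the fingers, with its +y underside corner at about (252,172). The box lies further up the wrist image, and the wide plate is still in the rack. I'll compute the plate's offset in the hand and re-measure the slot from this second wrist position.

```bash
python3 - <<'E'
from h import *
c=load('w3');g=cv2.cvtColor(c['image'],cv2.COLOR_RGB2GRAY)
T=np.array([.51622,.07732,.23613]);y=1.688
X=np.array([np.cos(y),np.sin(y),0]);Y=np.array([np.sin(y),-np.cos(y),0])
print('col252',g[160:185,252].tolist(), g[160:185,248].tolist())
for v in (171,172,173):
  p=onz(c,252,v,T[2]-.038);print(v,(p-T)@X,(p-T)@Y)
for r in (22,38,54): print(r,g[r,190:300].tolist())
print('c241',g[0:85,241].tolist());print('c238',g[0:85,238].tolist())
E
```

```text
col252 [192, 194, 193, 194, 191, 192, 193, 194, 191, 189, 116, 122, 146, 190, 187, 181, 180, 175, 173, 167, 163, 159, 158, 154, 152] [195, 191, 194, 193, 191, 193, 194, 193, 192, 189, 119, 119, 139, 188, 187, 182, 179, 175, 174, 165, 148, 137, 117, 96, 70]
171 0.03181923184449245 -0.001331510137572602
172 0.031131868174971385 -0.0013301807804585578
173 0.03044332728893252 -0.0013288491466150738
22 [214, 214, 215, 217, 218, 216, 217, 217, 216, 216, 217, 217, 217, 218, 218, 218, 218, 218, 219, 217, 216, 216, 216, 217, 217, 217, 219, 219, 219, 219, 219, 219, 220, 218, 219, 219, 220, 219, 218, 219, 215, 194, 136, 44, 68, 93, 98, 95, 94, 96, 99, 94, 100, 98, 110, 136, 156, 168, 173, 195, 215, 218, 219, 219, 218, 215, 215, 219, 219, 218, 217, 216, 217, 216, 217, 218, 218, 219, 219, 218, 218, 218, 217, 217, 218, 219, 218, 218, 218, 218, 218, 219, 218, 217, 214, 216, 215, 216, 217, 219, 219, 219, 219, 220, 220, 219, 218, 218, 219, 218]
38 [213, 214, 217, 217, 219, 218, 217, 217, 217, 217, 217, 218, 218, 217, 218, 219, 219, 220, 219, 218, 218, 216, 216, 216, 218, 220, 218, 218, 220, 219, 219,
[... 1020 characters left out ...]
97, 97, 98, 98, 98, 94, 96, 99, 97, 99, 96, 97, 97, 96, 95, 107, 173, 171, 171, 172, 171, 168, 99, 99, 97, 98, 96, 100, 98, 100, 96, 95, 96, 98, 99, 106, 170, 170, 169, 168, 168, 170, 170, 170, 171, 170, 173, 173, 172, 174, 171, 172, 171, 171, 172, 169, 171, 173, 172, 172, 172, 171, 176, 215, 219, 221, 219, 220]
c238 [18, 26, 25, 28, 28, 41, 47, 49, 46, 43, 52, 48, 51, 48, 54, 95, 96, 96, 98, 97, 92, 98, 94, 98, 95, 95, 98, 94, 94, 94, 96, 99, 104, 171, 170, 172, 171, 173, 172, 167, 97, 97, 94, 95, 96, 96, 97, 97, 99, 99, 99, 99, 109, 171, 171, 171, 171, 168, 142, 143, 139, 140, 143, 140, 142, 146, 158, 172, 171, 170, 169, 171, 170, 170, 142, 142, 143, 143, 143, 154, 215, 219, 220, 219, 220]
```

```bash
python3 - <<'E'
from h import *
c=load('w3');w=load('w1')
T=np.array([.51622,.07732,.23613]);y=1.688;b=.12
X=np.array([np.cos(y),np.sin(y),0]);Y=np.array([np.sin(y),-np.cos(y),0]);by=np.array([-np.sin(b),np.cos(b),0])
for u,v in((240.5,22),(240.5,54),(240.5,80)): 
  p=onz(c,u,v,.125);print(np.round(p,4),'tool',(p-T)@X,(p-T)@Y)
print('L/R',onz(c,231.5,38,.125)-onz(c,249.5,38,.125))
p=onz(c,240.5,80,.125);print('centre3',p+by*.0325)
for v in(205.5,258): print('c1',onz(w,282.7,v,.125)-np.sign(232-v)*by*.0325)
print('tri',tri((c,*proj(c,p+by*.0325)),(w,282.7,231.7)), tri((load('scene0'),239,191.2),(c,240.5,80),(w,282.7,258)))
E
```

```text
[0.4887 0.2166 0.125 ] tool 0.1415604638388146 -0.0110898639612542
[0.4913 0.1926 0.125 ] tool 0.11736077084376807 -0.011277111332584794
[0.4935 0.1721 0.125 ] tool 0.09679393403890262 -0.011436249141857171
L/R [-0.01480693 -0.0017672   0.        ]
centre3 [0.48965291 0.20437886 0.125     ]
c1 [0.48964413 0.20504073 0.125     ]
c1 [0.49065929 0.20516105 0.125     ]
tri (array([0.48993686, 0.20495633, 0.12294063]), [np.float64(0.43967276283179585), np.float64(0.43967276283193146)]) (array([0.49448791, 0.17195436, 0.12379689]), [np.float64(0.9079945892582896), np.float64(1.0357200890004843), np.float64(0.4127775433514118)])
```

Both views agree: the slot centre is near (0.490, 0.2047). In the tool frame that is +12.9 cm and −1.1 cm, and the plate sits +2.7 mm in tool x relative to the TCP. I'll move to about 9 mm above the slot.

>>> carry_out:
  increments:
    - [-1,4,-0.4,0,0]
    - [-1,8,-0.8,0,0]
    - [-1,12.6,-1.1,0,0]
    - [-1,12.6,-1.1,1,0]
    - [-1,12.6,-1.1,3.5,0]
    - [-1,12.6,-1.1,6.3,0]
    - [-1,12.6,-1.1,6.3,0]
    - [-1,12.6,-1.1,6.3,0]

```text
clock: 6.77
tool_pos: [0.4895, 0.2011, 0.1717]
ee_rot: [-3.137, 0.001, 1.689]
ft_force: [0.1, 0.2, -0.9]
width: 0.11
finger_force: 25.0
```

```bash
python3 - <<'E'
from h import *
c=cap('wrist','w4');s=env.read_state();print(s['clock'],s['tool_pos'],s['ee_rot'],s['finger_force'],s['ft_force'])
T=s['tool_pos'];y=1.688
X=np.array([np.cos(y),np.sin(y),0]);d=np.array([.4898,.2047,.125])-T;print(d@X,d@np.array([np.sin(y),-np.cos(y),0]))
cv2.imwrite('pics/w4c.png',cv2.resize(c['image'][130:270,165:345],None,fx=4,fy=4,interpolation=cv2.INTER_CUBIC)[:,:,::-1])
E
```

```text
6.8167 [0.49039969 0.20142962 0.17388536] [-3.14114234e+00  1.91071775e-04  1.68851450e+00] 24.995617917738855 [-0.03405049 -0.57985222 -0.46375498]
0.003318069317179968 -0.00021315131697395497
```

View pics/w4c.png

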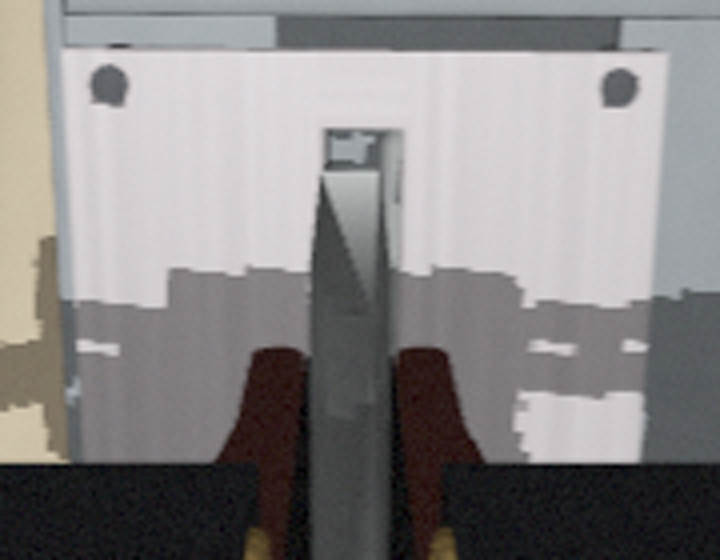

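The wrist crop shows the plate's lower end at columns 321–379 and the slot at 322–403, with its end at row 129. The plate is about 2 mm to the −x side. I'll check the y gap.

```bash
python3 - <<'E'
from h import *
c=load('w4');T=env.read_state()['tool_pos'];print(T)
y=1.6885;X=np.array([np.cos(y),np.sin(y),0]);Y=np.array([np.sin(y),-np.cos(y),0])
for n,u,v,z in [('plate',165+350/4,130+171/4,T[2]-.0383),('pl L',165+321/4,130+172/4,T[2]-.0383),('pl R',165+379/4,130+172/4,T[2]-.0383),('slotend',165+362/4,130+129/4,.125),('sL',165+322/4,130+135/4,.125),('sR',165+403/4,130+135/4,.125)]:
  p=onz(c,u,v,z)-T;print(n,np.round([p@X*1000,p@Y*1000],2))
E
```

```text
[0.49039969 0.20142962 0.17388536]
plate [30.09 -1.88]
pl L [29.91 -6.75]
pl R [29.93  2.99]
slotend [35.46  0.18]
sL [34.39 -6.83]
sR [34.41  7.37]
```

```bash
python3 - <<'E'
from h import *
c=load('w4');g=cv2.cvtColor(c['image'],cv2.COLOR_RGB2GRAY)
for r in range(158,182): print(r,g[r,242:270].tolist())
c=load('w3');g=cv2.cvtColor(c['image'],cv2.COLOR_RGB2GRAY);print()
for r in range(167,180): print(r,g[r,238:268].tolist())
E
```

```text
158 [218, 218, 218, 216, 217, 218, 217, 217, 216, 216, 216, 217, 217, 216, 217, 217, 216, 217, 218, 217, 217, 217, 216, 217, 216, 216, 214, 217]
159 [218, 217, 215, 214, 215, 214, 213, 214, 214, 214, 214, 214, 214, 214, 215, 214, 215, 215, 214, 215, 214, 215, 213, 213, 214, 213, 214, 217]
160 [217, 216, 214, 212, 211, 210, 213, 212, 211, 213, 210, 213, 212, 213, 212, 211, 212, 212, 212, 213, 211, 211, 212, 213, 212, 213, 215, 217]
161 [216, 215, 213, 209, 206, 205, 204, 205, 205, 206, 205, 207, 205, 207, 206, 207, 208, 207, 207, 206, 207, 207, 208, 208, 209, 213, 213, 216]
162 [215, 216, 210, 185, 140, 113, 125, 129, 129, 129, 129, 137, 143, 137, 138, 136, 140, 147, 144, 146, 147, 162, 167, 179, 203, 211, 215, 216]
163 [216, 218, 207, 183, 131, 81, 98, 96, 97, 93, 108, 144, 155, 128, 104, 105, 102, 95, 94, 105, 129, 143, 149, 167, 195, 211, 215, 215]
164 [216, 217, 207, 184, 130, 118, 133, 104, 104, 104, 124, 150, 165, 165, 165, 166, 139, 96, 99, 123, 142, 156, 158, 168, 197, 211, 214, 215]
165 [217, 215, 208, 186, 131, 121, 160, 163, 163, 164, 161, 161, 164, 164, 163, 156, 130, 95, 
[... 3632 characters left out ...]
, 181, 181, 182, 184, 182, 183, 181, 182, 163, 169, 193, 194, 193, 194, 193, 193, 195]
176 [193, 192, 193, 191, 192, 191, 160, 73, 141, 175, 179, 177, 178, 180, 180, 179, 179, 179, 179, 179, 177, 152, 161, 194, 193, 194, 196, 195, 195, 196]
177 [192, 191, 192, 189, 191, 190, 157, 66, 113, 159, 175, 175, 176, 174, 175, 175, 175, 175, 174, 175, 172, 142, 154, 195, 195, 192, 195, 195, 195, 194]
178 [192, 191, 192, 191, 192, 182, 137, 65, 90, 148, 174, 172, 173, 172, 173, 172, 171, 172, 172, 172, 170, 138, 155, 193, 193, 194, 195, 195, 195, 194]
179 [192, 193, 192, 190, 191, 182, 138, 66, 69, 127, 165, 166, 167, 169, 167, 168, 169, 168, 168, 168, 166, 134, 154, 194, 194, 195, 194, 193, 193, 194]
```

The dark strip seen earlier is only a shadow on the bench, so the plate's end is at row 172.5. I need to shift +2.7 mm in tool x and +1.7 mm in tool y, then descend slowly while watching the force.

>>> carry_out:
  increments:
    - [-1,0.27,0.17,0,0]
    - [-1,0.27,0.17,0,0]
    - [-1,0.27,0.17,0.3,0]
    - [-1,0.27,0.17,0.5,0]
    - [-1,0.27,0.17,0.7,0]
    - [-1,0.27,0.17,0.85,0]
    - [-1,0.27,0.17,1.0,0]
    - [-1,0.27,0.17,1.0,0]

```text
clock: 7.48
tool_pos: [0.4913, 0.2051, 0.1629]
ee_rot: [-3.141, 0.0, 1.69]
ft_force: [0.2, 0.2, -0.5]
width: 0.113
finger_force: 25.0
```

>>> carry_out:
  increments:
    - [-1,0,0,0.1,0]
    - [-1,0,0,0.2,0]
    - [-1,0,0,0.2,0]

```text
clock: 7.73
tool_pos: [0.4914, 0.2051, 0.1612]
ee_rot: [-3.141, 0.0, 1.69]
ft_force: [0.5, -0.2, 0.1]
width: 0.11
finger_force: 25.0
```

>>> carry_out:
  increments:
    - [-1,0,0,0.1,0]
    - [-1,0,0,0.2,0]
    - [-1,0,0,0.3,0]
    - [-1,0,0,0.3,0]

```text
clock: 8.07
tool_pos: [0.4914, 0.2051, 0.1581]
ee_rot: [-3.141, 0.0, 1.69]
ft_force: [0.0, -0.8, -1.2]
width: 0.117
finger_force: 25.0
```

>>> carry_out:
  increments:
    - [-1,0,0,0.1,0]
    - [-1,0,0,0.2,0]
    - [-1,0,0,0.2,0]

```text
clock: 8.32
tool_pos: [0.4916, 0.2052, 0.1569]
ee_rot: [3.141, -0.0, 1.69]
ft_force: [0.5, 0.3, 3.2]
width: 0.113
finger_force: 25.0
```

>>> carry_out:
  increments:
    - [-1,0,0,0.1,0]
    - [-1,0,0,0.1,0]
    - [-1,0,0,0.1,0]

```text
clock: 8.57
tool_pos: [0.4917, 0.2052, 0.1563]
ee_rot: [3.141, -0.0, 1.69]
ft_force: [-1.6, -0.5, 4.6]
width: 0.113
finger_force: 25.0
```

>>> carry_out:
  increments:
    - [-1,0,0,0.1,0]
    - [-1,0,0,0.1,0]
    - [-1,0,0,0.1,0]

```text
clock: 8.82
tool_pos: [0.4917, 0.2052, 0.1557]
ee_rot: [3.14, -0.0, 1.69]
ft_force: [-3.3, -0.8, 7.5]
width: 0.114
finger_force: 25.0
```

There is 7.5 N up with a push toward −x, either from the spring bar or from the +x edge. I'll yield 1 mm that way and continue gently.

>>> carry_out:
  increments:
    - [-1,0,-0.05,0,0]
    - [-1,0,-0.1,0,0]
    - [-1,0,-0.1,0,0]

```text
clock: 9.07
tool_pos: [0.4907, 0.2051, 0.1553]
ee_rot: [3.14, -0.0, 1.69]
ft_force: [-2.5, -0.3, 4.5]
width: 0.112
finger_force: 25.0
```

>>> carry_out:
  increments:
    - [-1,0,0,0.05,0]
    - [-1,0,0,0.1,0]
    - [-1,0,0,0.1,0]

```text
clock: 9.32
tool_pos: [0.4899, 0.2051, 0.1539]
ee_rot: [-3.14, -0.0, 1.69]
ft_force: [-4.9, -1.3, 3.6]
width: 0.111
finger_force: 25.0
```

>>> carry_out:
  increments:
    - [-1,0,0,0.1,0]
    - [-1,0,0,0.15,0]
    - [-1,0,0,0.2,0]
    - [-1,0,0,0.2,0]

```text
clock: 9.65
tool_pos: [0.4897, 0.205, 0.1508]
ee_rot: [-3.139, 0.0, 1.69]
ft_force: [-5.1, 0.4, 3.1]
width: 0.112
finger_force: 25.0
```

>>> carry_out:
  increments:
    - [-1,0,0,0.1,0]
    - [-1,0,0,0.15,0]
    - [-1,0,0,0.2,0]
    - [-1,0,0,0.2,0]

```text
clock: 9.98
tool_pos: [0.4897, 0.205, 0.1488]
ee_rot: [-3.139, 0.0, 1.69]
ft_force: [-5.5, -0.9, 3.4]
width: 0.111
finger_force: 25.0
```

>>> carry_out:
  increments:
    - [-1,0,-0.05,0.1,0]
    - [-1,0,-0.1,0.2,0]
    - [-1,0,-0.1,0.3,0]
    - [-1,0,-0.1,0.4,0]
    - [-1,0,-0.1,0.4,0]

```text
clock: 10.4
tool_pos: [0.4895, 0.2049, 0.1452]
ee_rot: [-3.141, 0.0, 1.69]
ft_force: [-3.6, -0.8, 3.0]
width: 0.107
finger_force: 25.0
```

>>> carry_out:
  increments:
    - [-1,0,0,0.1,0]
    - [-1,0,0,0.2,0]
    - [-1,0,0,0.3,0]
    - [-1,0,0,0.4,0]
    - [-1,0,0,0.4,0]

```text
clock: 10.82
tool_pos: [0.4895, 0.2049, 0.1412]
ee_rot: [-3.141, 0.0, 1.69]
ft_force: [-3.3, -1.8, 3.6]
width: 0.114
finger_force: 25.0
```

>>> carry_out:
  increments:
    - [-1,0,0,0.1,0]
    - [-1,0,0,0.2,0]
    - [-1,0,0,0.3,0]
    - [-1,0,0,0.4,0]
    - [-1,0,0,0.4,0]

```text
clock: 11.23
tool_pos: [0.4895, 0.2049, 0.1372]
ee_rot: [-3.141, 0.0, 1.69]
ft_force: [-4.0, -0.2, 4.4]
width: 0.113
finger_force: 25.0
```

>>> carry_out:
  increments:
    - [-0.75,0,0,0,0]
    - [-0.75,0,0,0,0]
    - [-0.6,0,0,0,0]
    - [-0.5,0,0,0,0]
    - [-0.5,0,0,0,0]
    - [-0.5,0,0,0,0]
    - [-0.5,0,0,0,0]

```text
clock: 11.82
tool_pos: [0.4896, 0.2049, 0.1373]
ee_rot: [3.141, 0.0, 1.69]
ft_force: [-0.5, 1.2, -0.4]
width: 0.244
finger_force: 0.0
```

```bash
python3 - <<'E'
from h import *
c=cap('wrist','w5');b=cap('side','side5');s=env.read_state();print(s['clock'],s['tool_pos'],s['width'],s['finger_force'],s['ft_force'])
im=np.vstack([cv2.resize(c['image'][140:270,155:355],(600,390)),cv2.resize(b['image'][180:250,200:400],(600,210))])
cv2.imwrite('pics/w5c.png',im[:,:,::-1])
E
```

```text
11.9167 [0.48956282 0.20490021 0.13737812] 0.24961688411396887 0.0 [-0.20216626  1.37553641 -0.02204016]
```

View pics/w5c.png

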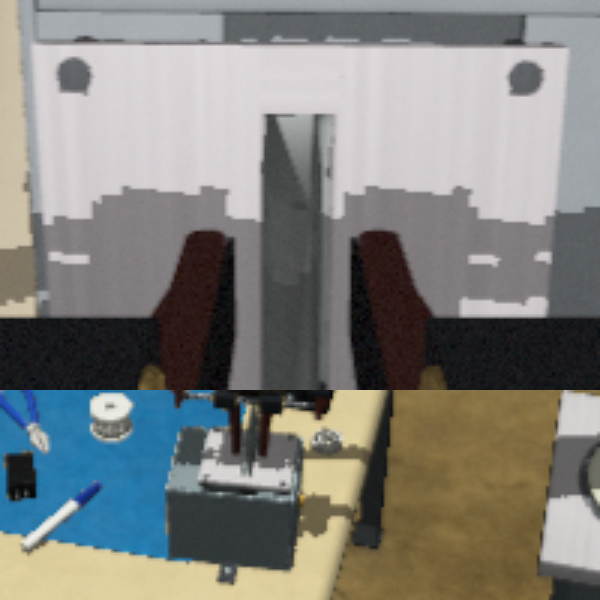

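The plate hangs upright in the slot with both fingers clear of it (finger force 0). I'll hold for a moment, then raise, close and press.

>>> carry_out:
  increments:
    - [-0.4,0,0,0,0]
    - [-0.4,0,0,0,0]
    - [-0.4,0,0,0,0]
    - [-0.4,0,0,-2,0]
    - [-0.4,0,0,-5,0]
    - [-0.4,0,0,-7,0]
    - [-0.4,0,0,-7,0]
    - [-0.4,0,0,-7,0]

```text
clock: 12.58
tool_pos: [0.4901, 0.2051, 0.2087]
ee_rot: [3.139, -0.001, 1.69]
ft_force: [-0.6, 0.3, -1.0]
width: 0.301
finger_force: 0.0
```

>>> carry_out:
  increments:
    - [-1,0,0,0,0]
    - [-1,0,0,0,0]
    - [-1,0,0,0,0]
    - [-1,0,0,0,0]
    - [-1,0,0,0,0]
    - [-1,0,0,0,0]
    - [-1,0,0,0,0]
    - [-1,0,0,0,0]

```text
clock: 13.25
tool_pos: [0.4895, 0.2049, 0.2074]
ee_rot: [3.142, 0.0, 1.69]
ft_force: [-1.4, 0.2, 0.8]
width: 0.004
finger_force: 0.0
```

>>> carry_out:
  increments:
    - [-1,0,0,0.5,0]
    - [-1,0,0,1,0]
    - [-1,0,0,1.5,0]
    - [-1,0,0,2,0]
    - [-1,0,0,2.2,0]
    - [-1,0,0,2.4,0]
    - [-1,0,0,2.4,0]

```text
clock: 13.83
tool_pos: [0.4893, 0.2049, 0.1828]
ee_rot: [-3.141, 0.0, 1.69]
ft_force: [0.2, 0.3, 0.4]
width: 0.009
finger_force: 0.0
```

>>> carry_out:
  increments:
    - [-1,0,0,0.1,0]
    - [-1,0,0,0.25,0]
    - [-1,0,0,0.4,0]
    - [-1,0,0,0.5,0]
    - [-1,0,0,0.6,0]
    - [-1,0,0,0.7,0]
    - [-1,0,0,0.7,0]

```text
clock: 14.42
tool_pos: [0.4899, 0.2051, 0.178]
ee_rot: [3.139, -0.001, 1.69]
ft_force: [-1.6, -0.4, 6.8]
width: 0.006
finger_force: 3.1
```

>>> carry_out:
  increments:
    - [-1,0,0,0.1,0]
    - [-1,0,0,0.2,0]
    - [-1,0,0,0.3,0]
    - [-1,0,0,0.4,0]
    - [-1,0,0,0.5,0]
    - [-1,0,0,0.6,0]
    - [-1,0,0,0.7,0]
    - [-1,0,0,0.8,0]

```text
clock: 15.08
tool_pos: [0.4898, 0.2051, 0.1701]
ee_rot: [3.139, -0.001, 1.69]
ft_force: [-1.2, 0.2, 6.5]
width: 0.008
finger_force: 3.1
```

>>> carry_out:
  increments:
    - [-1,0,0,0.15,0]
    - [-1,0,0,0.3,0]
    - [-1,0,0,0.45,0]
    - [-1,0,0,0.6,0]
    - [-1,0,0,0.75,0]
    - [-1,0,0,0.9,0]
    - [-1,0,0,1.05,0]
    - [-1,0,0,1.2,0]

```text
clock: 15.75
tool_pos: [0.4897, 0.2051, 0.1579]
ee_rot: [3.14, -0.001, 1.69]
ft_force: [-2.5, -0.7, 6.2]
width: 0.004
finger_force: 3.0
```

>>> carry_out:
  increments:
    - [-1,0,0,0.15,0]
    - [-1,0,0,0.3,0]
    - [-1,0,0,0.45,0]
    - [-1,0,0,0.6,0]
    - [-1,0,0,0.75,0]
    - [-1,0,0,0.9,0]
    - [-1,0,0,1.05,0]
    - [-1,0,0,1.2,0]

```text
clock: 16.42
tool_pos: [0.4897, 0.2051, 0.1458]
ee_rot: [3.14, -0.001, 1.69]
ft_force: [-1.4, -0.7, 5.6]
width: 0.008
finger_force: 3.0
```

>>> carry_out:
  increments:
    - [-1,0,0,0.15,0]
    - [-1,0,0,0.3,0]
    - [-1,0,0,0.45,0]
    - [-1,0,0,0.6,0]
    - [-1,0,0,0.7,0]
    - [-1,0,0,0.8,0]
    - [-1,0,0,0.8,0]

```text
clock: 17.0
tool_pos: [0.4897, 0.2051, 0.1376]
ee_rot: [3.14, -0.0, 1.69]
ft_force: [-2.9, -0.3, 6.2]
width: 0.003
finger_force: 2.8
```

>>> carry_out:
  increments:
    - [-1,0,0,0.1,0]
    - [-1,0,0,0.2,0]
    - [-1,0,0,0.3,0]
    - [-1,0,0,0.4,0]
    - [-1,0,0,0.5,0]
    - [-1,0,0,0.6,0]
    - [-1,0,0,0.6,0]

```text
clock: 17.58
tool_pos: [0.4896, 0.2051, 0.131]
ee_rot: [3.141, -0.0, 1.69]
ft_force: [-2.2, 1.2, 4.7]
width: 0.009
finger_force: 2.5
```

>>> carry_out:
  increments:
    - [-1,0,0,0.1,0]
    - [-1,0,0,0.2,0]
    - [-1,0,0,0.3,0]
    - [-1,0,0,0.3,0]

```text
clock: 17.92
tool_pos: [0.4892, 0.2047, 0.1263]
ee_rot: [-3.14, 0.0, 1.69]
ft_force: [-0.1, -0.3, -0.7]
width: 0.004
finger_force: 0.0
```

The force fell to zero at z=0.126, so the plate has dropped. I'll retract and look.

>>> carry_out:
  increments:
    - [-1,0,0,-2,0]
    - [-1,0,0,-5,0]
    - [-1,4,0,-9,0]
    - [-1,6,0,-12,0]
    - [-1,6,0,-12,0]
    - [-1,6,0,-12,0]
    - [-1,6,0,-12,0]
    - [-1,6,0,-12,0]

```text
clock: 18.58
tool_pos: [0.4821, 0.2636, 0.245]
ee_rot: [-3.138, 0.002, 1.689]
ft_force: [0.5, -0.1, -1.4]
width: 0.007
finger_force: 0.0
```

```bash
python3 - <<'E'
from h import *
c=cap('wrist','w6');b=cap('side','side6');s=env.read_state();print(s['clock'],s['tool_pos'],s['ft_force'])
cv2.imwrite('pics/f.png',np.vstack([cv2.resize(c['image'][120:270,150:400],(500,300)),cv2.resize(b['image'][110:260,200:450],(500,300))])[:,:,::-1])
E
```

```text
18.6833 [0.48206186 0.26336751 0.24499361] [-0.0783161  -0.20596116  0.31468362]
```

View pics/f.png

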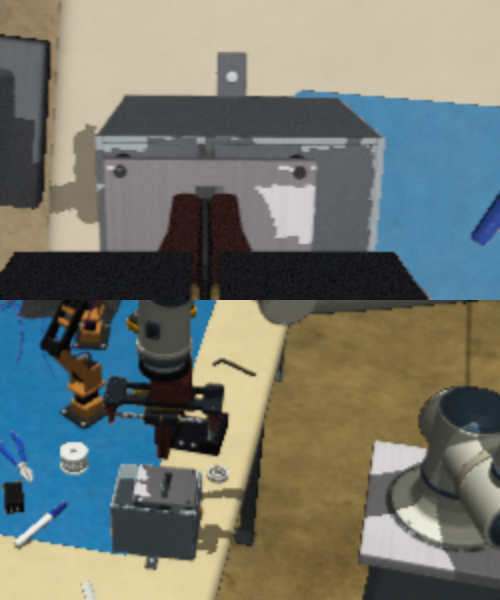

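The slot at (152,490) in the side view is empty, with nothing sticking out above it. The gripper is clear of the box and the bystanders are where they were. Handing in.

```bash
python3 -c "
from station import env
print(env.close_job())"
```

```text
the job is handed in; nothing more can be done
None
```

I took the narrow gauge plate from the rack, hung it in the slot and pressed it through into the returns box, with no measured force above about 8 N; the job is handed in at about 19 s, the last pictures show the slot empty, and no verdict came back.

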